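# Couple the piston rod of a bench-top pastry filler

### The job

The pastry filler has been washed and must be coupled up again: slide its piston rod towards the drive until the eye on its end lies between the two ears of the drive's fork, then take the coupling pin (the longer, thicker of the two knobbed pins) from the drying stand and pass it down through the top ear, the eye and the bottom ear until its collar sits flat on the top ear. The eye is never exactly where you expect it, so find the bore by feel and never force the pin: light presses only. Leave the other parts on the stand and the tub and scraper on the bench where they are, and let go of everything.

Things in the scene. Friction and masses are not known exactly. Their poses are not given: they have to be found in the camera images.
- filler: Bench-top steel piston filler, fixed, 130 x 530 mm. Origin on the bench below the fork's bore; z up, +y along the machine's axis from fork to product cylinder. Axis 80 mm above the bench. Drive housing at y -75 to -180 mm, top 126 mm up; cylinder with end caps at y +180 to +324 mm, top 126 mm up (inlet stub 142 mm); white rod gland to y +170 mm. Fork and bare rod lie between.
- fork_bore (a point): Centre of the pin bore on the top face of the fork's top ear, 102 mm above the bench; axes as the filler's. The fork has two level ears, 44 mm wide with round ends (22 mm round the bore), 12 mm thick: top ear 90 to 102 mm above the bench, bottom ear 58 to 70 mm. Both have an upright 13.5 mm bore with sharp edges. The fork is open towards +y.
- rod_nut (a point): Centre of the dark lock nut (25 mm diameter, 10 mm long) on the piston rod, axes as the filler's; it starts 86 to 116 mm from the fork bore along y. In front (-y) is the screwed eye: flat ring 40 mm across, 72 to 88 mm above the bench, upright 13.5 mm bore. Its bore lies 33 to 49 mm in front of the nut centre, as last set and locked; not measured: look or feel for it.
- piston_rod (a joint): Travel of the piston rod towards the fork, m; at 0 the nut is 116 mm from the fork bore along y, stop at 0.088. Behind the nut (+y) the bare round rod, 16 mm diameter, runs level 80 mm above the bench into the gland; pinch it there from above. It slides in its seals with about 5 N of friction and stays where left.
- coupling_pin_grip (a point): Centre of the coupling pin's knob, z along the pin towards the knob. Smooth greased steel shank 12 mm diameter, 50 mm long below the collar, foot chamfered 1 mm; collar 26 mm diameter, 4 mm thick; on it a round black knob 22 mm diameter, 30 mm high, its centre 69 mm above the foot. About 0.11 kg. It hangs by its collar in one of the stand's three holes.
- coupling_pin_seat (a point): Centre of the underside of the coupling pin's collar, 19 mm below the knob centre, 50 mm above the foot; z along the pin towards the knob.
- stand: Fixed steel drying stand: plate 205 by 70 mm, top 70 mm above the bench, with three 14.5 mm holes 65 mm apart along its x. Origin on the bench below the middle hole.
- hopper_pin_grip (a point): Centre of the knob of the hopper pin, which also hangs in the stand: shank 8 mm by 34 mm, collar 24 mm, black knob 16 mm diameter, 20 mm high. To be left alone.
- nozzle_mid (a point): Middle of a small steel filling nozzle hanging in the stand: 27 mm flange, above it a 20 mm stub 14 mm high, below it a tapered tube 34 mm long. To be left alone.
- tub: Clear round plastic tub, 96 mm across the rim, 75 mm high, loose on the bench; origin at the centre of its underside. To be left alone.
- scraper: Dough scraper lying on the bench: steel blade 75 by 110 mm, wooden grip 18 mm high along one edge; origin under the blade's middle. To be left alone.
Not all that is in view belongs to the job. Leave any red look-alike of the part that bears coupling_pin_grip alone.

How it is judged:
By the outcome, as a careful person would: the job done as asked, in the order asked, and still so for the second after the job is handed in, with the robot touching nothing.
It also fails if it takes over 70 s, if anything falls off the work surface, if the arm or the gripper's body presses on something with over 40 N, if the wrist force passes 120 N, or if a joint passes its speed limit or range.

### The arm

A 6-joint arm with a two-finger parallel gripper is mounted at the origin on the work surface. World frame = base frame: x ahead of the robot, y to its left, z up, the work surface at z = 0. Lengths are in mm, angles in rad, forces in N, time in s.
With the tool pointing down it reaches from about 250 to 850 mm from the base axis. Payload 12.5 kg.
Tool frame: the origin (TCP) lies midway between the tips of the shut fingers; the grasp point (between the pads) lies 19 mm behind it; x points along the fingers, y is the direction in which the jaws open and shut, and the axes are right-handed (so a half turn about x gives the same grasp; the last joint's range is limited). The gripper opens to 93 mm and grips with 3 to 60 N. Pads are 15 mm wide; open, the fingers measure 128 mm over their backs; the gripper's body (75 mm by 188 mm) begins 65 mm behind the grasp point.
Start: joints at [1.156, 0.351, 1.652, -0, 1.139, -0.085], TCP at [178.088, 520.355, 218.633] pointing down, gripper open.
Joint ranges: [-2.75, 2.75], [-0.79, 2.1], [0.01, 2.65], [-1.57, 4.71], [0.07, 3.14], [-2.87, 2.87]. Speed limits (rad/s): [2.22, 2.22, 2.79, 3.14, 3.14, 3.14].

### API

Orientations are given as [roll, pitch, yaw] about the fixed x, y, z axes, in that order (R = Rz(yaw) Ry(pitch) Rx(roll)).
In Python, from bench import sense, camera, finish_job, find_in, trace gives the robot as it stands. The module is installed in compiled form; this text tells all that it offers.
- The arm moves only by the shell command python3 -m creep 'ROWS' [FORCE]. ROWS is JSON, a list of rows, each an object with "rotation": the turn, a rotation vector about the tool's x, y, z in degrees, a list of three; "slide": the shift along the tool's x, y, z in cm, a list of three; "grip": the opening in per cent of the stroke, from 0 (shut) to 100 (fully open). In form: [{"rotation": [wx, wy, wz], "slide": [x, y, z], "grip": grip}, ...]. A call has 1 to 12 rows; each row is the pose to reach, as a shift and turn from the pose commanded when the call began, along the tool's axes at that moment; what a row does not reach only later rows make up. A row lasts 1/8 s, in which the tool goes at most 62.5 mm and 10.7 degrees, less where a joint would pass 70% of its speed; a pose out of reach is approached as far as the arm can. A call with a gripper value outside its range is refused whole. The fingers move at their own pace and stop on an object; FORCE is the grip in N (left out, the last holds). Time passes only in rows, so rows that repeat a pose let the fingers close. It gives the time, the measured TCP pose, the force and the opening at its end, in the units of the state.
- sense(): the state, without advancing time (a new reading comes with each control period).
- camera(name): name is "scene" or "top" or "wrist"; returns a dict with "frame" (480x640x3 uint8, red, green, blue), "K" (3x3 intrinsics, pixels), "T" (4x4, takes a point from camera to world coordinates). Camera axes: x right, y down, z forward; pixel columns grow to the right and rows downward; lengths in mm; the calibration is good to about 2 mm. A picture is of the moment at which its call begins. There is no depth.
- finish_job(): hands the job in, once; it reports no verdict.
Trained networks look in the newest picture that a camera, given by its name, has taken for a name from the list of things; names that differ only in an ending like _2 or _b are one class to them, and where a whole thing is asked for, a point or a joint stands for the part that bears it (a point fixed in the world has none). Each returns a list of dicts, best first, with "conf" (0 to 1); they miss things now and then, are a little off and sometimes report something else, mostly with a low value. They report only what shows in the picture. A call takes as long as a camera call. They do not tell look-alikes from the thing itself.
- find_in(camera, name): "location" ([x, y, z] in mm, in world coordinates, good to about 4 mm: the middle of the surface that is visible of it).
- trace(camera, name): "pixels" (480x640 bool, what is visible of it).
The state is a dict: "time_s": time; "q": joint angles; "dq": joint speeds; "tau": joint torques, N m; "ee_pos": TCP position; "ee_rot": TCP orientation; "force": force on the tool from outside, world axes, zero at the start; "ft_torque": the same for the moment, N m; "gripper_width": finger opening in mm.
Only numpy, scipy, OpenCV 4.12 (cv2) and the standard library are available. Lean on these libraries where they do the work, as an engineer would, in place of code of your own. Each camera call takes 0.05 s, during which the arm holds its last target.

## Working session

There is one attempt and no reset: what is moved stays moved. The work goes in short steps, Python scripts to look and compute and a shell command to move; the robot and the scene stay as the last step left them, time stands still between calls to the robot, and variables do not carry over. Pictures are saved under pics/ and viewed, and the job is handed in when it is done.

```bash
mkdir -p pics; cat > h.py <<'E'
import numpy as np, cv2
from scipy.spatial.transform import Rotation as R
from bench import sense, camera, find_in, trace
def snap(n,f):
    c=camera(n); cv2.imwrite('pics/'+f,c['frame'][:,:,::-1]); return c
def ray(c,u,v,z):
    d=np.linalg.inv(c['K'])@[u,v,1]; T=np.array(c['T']); d=T[:3,:3]@d; o=T[:3,3]
    return o+d*(z-o[2])/d[2]
def proj(c,p):
    T=np.array(c['T']); q=T[:3,:3].T@(np.array(p)-T[:3,3]); q=c['K']@q; return q[:2]/q[2]
E
python3 - <<'E'
from h import *
for n in ['scene','top','wrist']:
    c=snap(n,n+'0.png'); print(n,np.round(c['T'],3).tolist(),np.round(c['K'],1).tolist())
    for k in ['filler','fork_bore','rod_nut','piston_rod','coupling_pin_grip','coupling_pin_seat','stand','hopper_pin_grip','nozzle_mid','tub','scraper']:
        try: print(n,k,[(np.round(r['location']).tolist(),round(r['conf'],2)) for r in find_in(n,k)])
        except Exception as e: print(k,e)
s=sense(); print({k:np.round(v,3).tolist() for k,v in s.items()})
E
```

```text
scene [[0.03, 0.652, -0.757, 1187.083], [1.0, -0.024, 0.019, -112.208], [-0.006, -0.758, -0.653, 642.233], [0.0, 0.0, 0.0, 1.0]] [[496.8, 0.0, 327.1], [0.0, 496.8, 240.5], [0.0, 0.0, 1.0]]
scene filler [([611.0, 168.0, 64.0], 0.85)]
scene fork_bore [([607.0, 166.0, 71.0], 0.69)]
scene rod_nut [([587.0, 172.0, 83.0], 0.67)]
scene piston_rod [([592.0, 167.0, 82.0], 0.9)]
scene coupling_pin_grip [([441.0, -307.0, 90.0], 0.77), ([393.0, -394.0, 59.0], 0.74), ([356.0, -314.0, 71.0], 0.72), ([490.0, -384.0, 59.0], 0.66)]
scene coupling_pin_seat [([356.0, -314.0, 77.0], 0.73), ([444.0, -306.0, 90.0], 0.62), ([395.0, -385.0, 56.0], 0.61), ([497.0, -388.0, 60.0], 0.59), ([584.0, 174.0, 83.0], 0.52)]
scene stand [([567.0, -294.0, 72.0], 0.62)]
scene hopper_pin_grip [([500.0, -294.0, 80.0], 0.63)]
scene nozzle_mid [([568.0, -289.0, 83.0], 0.47)]
scene tub [([612.0, 165.0, 64.0], 0.63), ([720.0, -210.0, 48.0], 0.57)]
scene scraper [([760.0, 97.0, 9.0], 0.78)]
top [[-0.023, -0.993, 0.119, 412.481], [-1.0, 0.021, -0.015, -66.486], [0.012, -0.119, -0.993, 1125.006], [0.0, 0.0, 0.0, 1.0]] [[584.7, 0
[... 783 characters left out ...]
 [0.946, -0.312, -0.086, 542.277], [0.001, 0.268, -0.963, 384.293], [0.0, 0.0, 0.0, 1.0]] [[430.2, 0.0, 321.4], [0.0, 430.2, 242.7], [0.0, 0.0, 1.0]]
wrist filler []
wrist fork_bore []
wrist rod_nut []
wrist piston_rod []
wrist coupling_pin_grip []
wrist coupling_pin_seat []
wrist stand []
wrist hopper_pin_grip []
wrist nozzle_mid []
wrist tub []
wrist scraper []
{'time_s': 1.8, 'q': [1.156, 0.351, 1.652, 0.0, 1.139, -0.085], 'dq': [-0.001, 0.001, -0.0, -0.0, -0.0, -0.001], 'tau': [-0.0, -49.725, -28.548, 0.07, 0.022, -0.0], 'ee_pos': [178.091, 520.35, 218.616], 'ee_rot': [-2.426, 1.571, -2.756], 'force': [-1.372, -0.214, 0.448], 'ft_torque': [0.015, -0.015, -0.016], 'gripper_width': 93.177}
```

View images.

View pics/scene0.png

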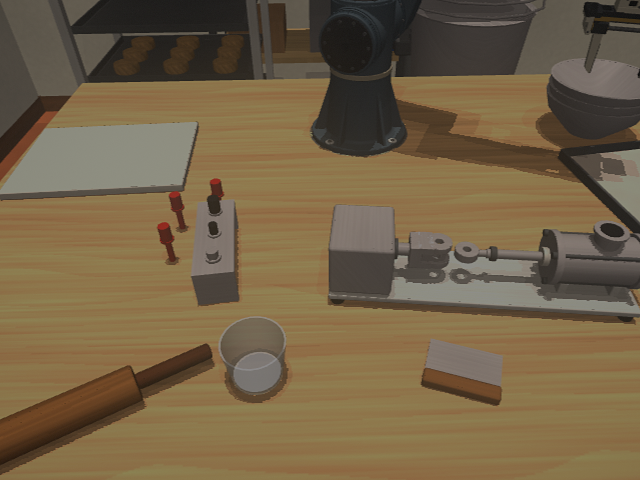

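View pics/top0.png

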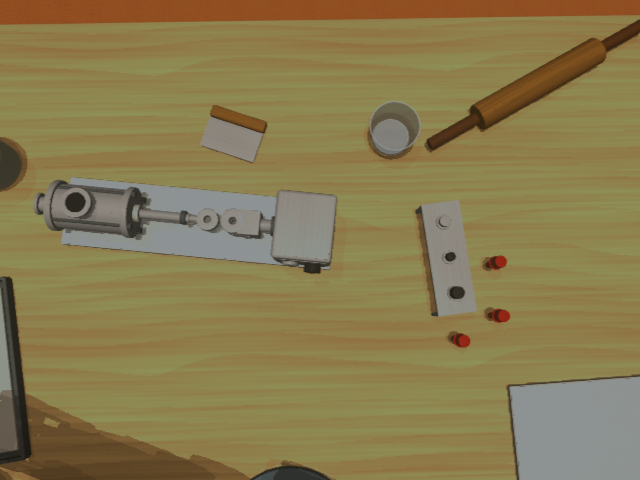

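```bash
python3 - <<'E'
import cv2,numpy as np
a=cv2.imread('pics/top0.png')
x=cv2.resize(a[170:270,110:290],None,fx=4.4,fy=4.4,interpolation=cv2.INTER_CUBIC)
cv2.imwrite('pics/z1.png',x)
x=cv2.resize(a[190:350,410:520],None,fx=3.7,fy=3.7,interpolation=cv2.INTER_CUBIC)
cv2.imwrite('pics/z2.png',x)
E
```

```text
(no output)
```

View pics/z1.png

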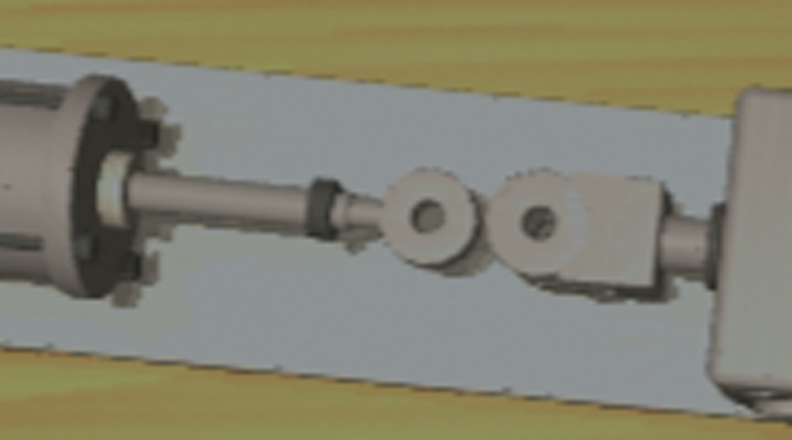

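View pics/z2.png

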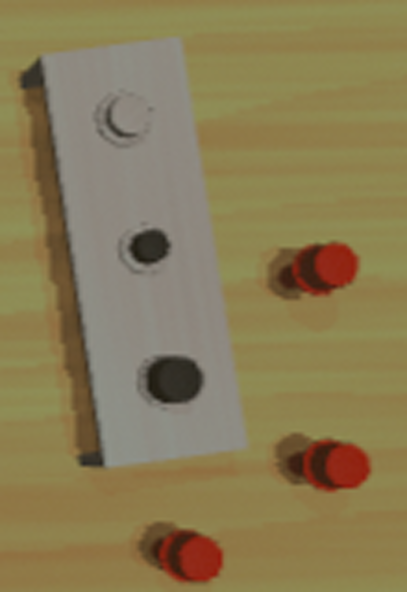

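```bash
python3 - <<'E'
from h import *
c=camera('top'); s=camera('scene')
for n,(u,v,z) in dict(bore=(232.5,220.5,102),eye=(207.5,219.1,88),nut=(183.4,217.5,90),rodend=(141,214,88),boreK=(457.8,292.7,104),hop=(410+150/3.7,190+245/3.7,94)).items(): 
    p=ray(c,u,v,z);print(n,p.round(1),proj(s,p).round(1))
# filler axis from base plate edges
for u,v in [(0,47),(733,118),(0,347),(733,414)]:
    print(ray(c,110+u/4.4,170+v/4.4,8).round(1))
a=cv2.imread('pics/scene0.png')
cv2.imwrite('pics/z3.png',cv2.resize(a[190:310,380:560],None,fx=4.4,fy=4.4,interpolation=cv2.INTER_CUBIC))
cv2.imwrite('pics/z4.png',cv2.resize(a[170:310,150:250],None,fx=4.2,fy=4.2,interpolation=cv2.INTER_CUBIC))
E
```

```text
bore [571.1  85.7 102. ] [437.4 242.1]
eye [576.8 132.4  88. ] [464.8 250. ]
nut [580.2 174.9  90. ] [491.  249.9]
rodend [588.5 251.   88. ] [537.8 253. ]
boreK [ 435.1 -306.3  104. ] [211.7 198.2]
hop [ 500.1 -298.9   94. ] [211.4 224.5]
[668.8 336.3   8. ]
[630.3  14.2   8. ]
[535.8 333.5   8. ]
[499.6  15.9   8. ]
```

View pics/z3.png

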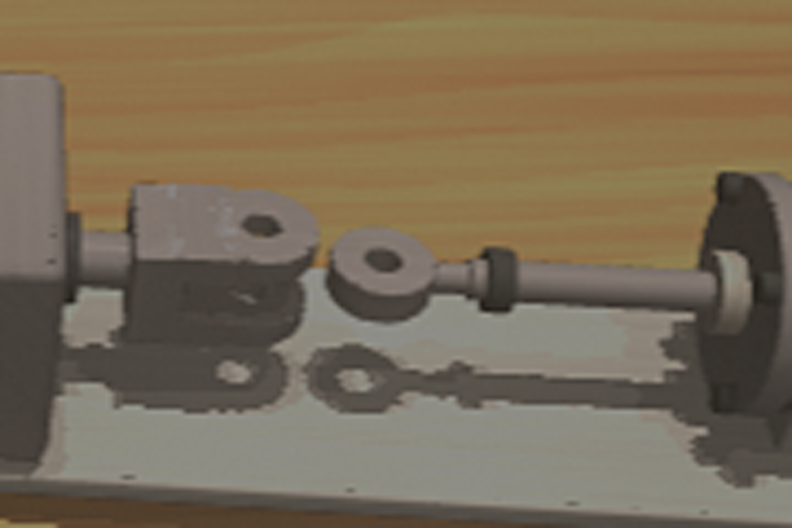

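View pics/z4.png

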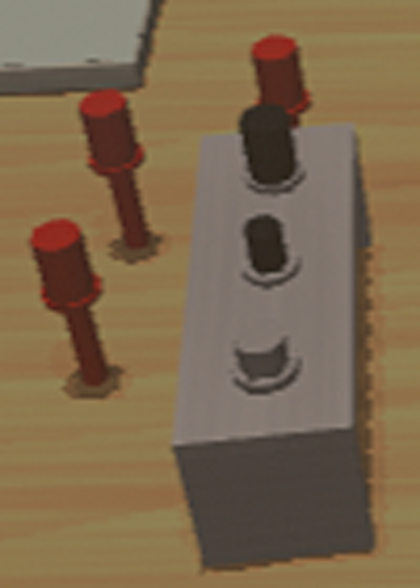

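```bash
cat >> h.py <<'E'
def plan(target, jaw_deg, s=None):
    """TCP target mm; jaw direction angle about world z (deg) ; tool straight down"""
    s=s or sense(); R0=R.from_euler('xyz',s['ee_rot']).as_matrix(); p=np.array(s['ee_pos'])
    best=None
    for k in (0,180):
        a=np.radians(jaw_deg+k); x=np.array([0,0,-1.]); y=np.array([np.cos(a),np.sin(a),0]); z=np.cross(x,y)
        rv=R.from_matrix(R0.T@np.c_[x,y,z]).as_rotvec(degrees=True)
        if best is None or np.linalg.norm(rv)<np.linalg.norm(best): best=rv
        print('option',rv.round(2))
    sl=R0.T@(np.array(target)-p)/10
    print('pos',p.round(2),'q',np.round(s['q'],3),'F',np.round(s['force'],2),'w',round(s['gripper_width'],2),'t',s['time_s'])
    print('rot',best.round(2),'slide',sl.round(3),'dist',np.linalg.norm(sl*10).round(1)); return best,sl
E
python3 - <<'E'
from h import *
s=sense();print(R.from_euler('xyz',s['ee_rot']).as_matrix().round(3))
plan([585.7,214.5,180],-6.5)
plan([585.7,214.5,61],-6.5)
E
```

```text
[[ 0.     0.324  0.946]
 [ 0.     0.946 -0.324]
 [-1.     0.     0.   ]]
option [77.6 -0.  -0. ]
option [-102.4    0.    -0. ]
pos [178.1  520.36 218.66] q [ 1.156  0.351  1.652 -0.     1.139 -0.085] F [-0.   -0.89  0.32] w 92.73 t 1.9
rot [77.6 -0.  -0. ] slide [  3.865 -15.737  48.469] dist 511.1
option [77.6 -0.  -0. ]
option [-102.4    0.    -0. ]
pos [178.1  520.36 218.66] q [ 1.156  0.351  1.652 -0.     1.139 -0.085] F [-0.   -0.89  0.32] w 92.73 t 1.9
rot [77.6 -0.  -0. ] slide [ 15.765 -15.738  48.469] dist 533.4
```

```bash
python3 -m creep '[{"rotation":[10,0,0],"slide":[0.4,-1.9,6],"grip":50},{"rotation":[20,0,0],"slide":[0.8,-3.8,12],"grip":50},{"rotation":[30,0,0],"slide":[1.2,-5.7,18],"grip":50},{"rotation":[40,0,0],"slide":[1.6,-7.6,24],"grip":50},{"rotation":[50,0,0],"slide":[2,-9.5,30],"grip":50},{"rotation":[60,0,0],"slide":[2.4,-11.4,36],"grip":50},{"rotation":[70,0,0],"slide":[2.8,-13.3,42],"grip":50},{"rotation":[77.6,0,0],"slide":[3.4,-15,46],"grip":50},{"rotation":[77.6,0,0],"slide":[3.86,-15.74,48.47],"grip":50},{"rotation":[77.6,0,0],"slide":[3.86,-15.74,48.47],"grip":50}]' 20
python3 - <<'E'
from h import *
c=snap('wrist','w1.png')
for n,p in dict(bore=[571.3,87.3,102],eye=[577,134,88],nut=[580.5,176.5,90],grasp=[585.7,214.5,80]).items(): print(n,proj(c,p).round(1))
plan([585.7,214.5,61],-6.5); print(np.round(c['T'],3).tolist())
E
```

```text
time_s: 3.15
ee_pos: [586.1, 213.9, 179.4]
ee_rot: [-1.284, 1.57, -2.967]
force: [-0.4, 1.6, 0.5]
gripper_width: 46.1
bore [318.7 433.3]
eye [319.4 359.6]
nut [317.3 301.9]
grasp [318.8 240. ]
option [0.1  0.   0.05]
option [-1.799e+02 -7.000e-02  0.000e+00]
pos [585.34 214.8  179.75] q [0.277 0.523 1.489 0.    1.131 0.389] F [-0.56  1.15 -0.23] w 46.84 t 3.2
rot [0.1  0.   0.05] slide [11.875  0.049  0.026] dist 118.8
[[0.994, -0.107, -0.031, 595.763], [-0.111, -0.957, -0.266, 285.854], [-0.001, 0.268, -0.963, 345.042], [0.0, 0.0, 0.0, 1.0]]
```

View pics/w1.png

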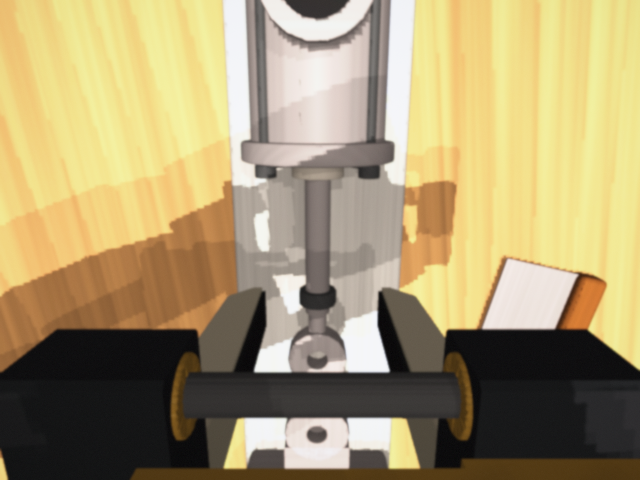

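```bash
python3 -m creep '[{"rotation":[0,0,0],"slide":[4,0,0],"grip":50},{"rotation":[0,0,0],"slide":[8,0,0],"grip":50},{"rotation":[0,0,0],"slide":[11,0,0],"grip":50},{"rotation":[0,0,0],"slide":[11.8,0,0],"grip":50},{"rotation":[0,0,0],"slide":[11.8,0,0],"grip":10},{"rotation":[0,0,0],"slide":[11.8,0,0],"grip":10},{"rotation":[0,0,0],"slide":[11.8,0,0],"grip":10},{"rotation":[0,0,0],"slide":[11.8,0,0],"grip":10},{"rotation":[0,0,0],"slide":[11.8,0,0],"grip":10}]' 25
python3 - <<'E'
from h import *
s=sense(); M=R.from_euler('xyz',s['ee_rot']).as_matrix(); print(M.round(3),s['gripper_width'],s['force'],s['ee_pos'])
c=snap('wrist','w2.png')
print(proj(c,[571.3,87.3,102]),proj(c,[577,134,88]))
E
```

```text
time_s: 4.32
ee_pos: [583.8, 214.9, 62.9]
ee_rot: [-1.495, 1.567, 3.104]
force: [-12.8, 1.5, 11.6]
gripper_width: 15.4
[[-0.004  0.994 -0.113]
 [ 0.    -0.113 -0.994]
 [-1.    -0.004  0.   ]] 15.398908636087372 [-12.79854849   1.5495967   11.56153482] [583.83616564 214.86334595  62.89694415]
[322.36957461 633.05518833] [323.52616047 511.61120105]
```

View pics/w2.png

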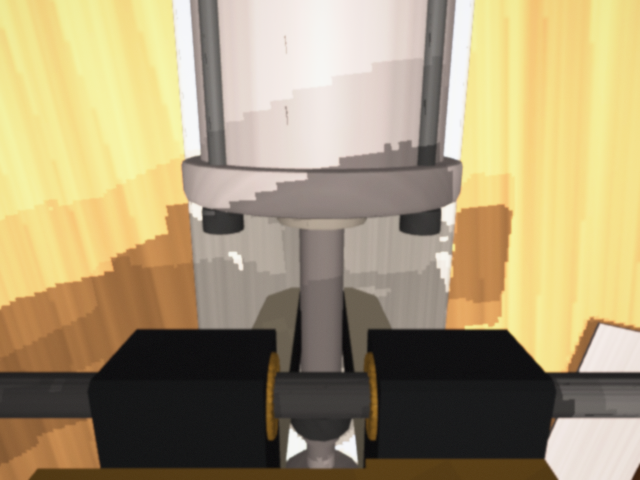

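```bash
python3 - <<'E'
from h import *
s=camera('scene')
a=ray(s,439.5,241.4,102);b=ray(s,467.3,249.3,88);print(a,b,np.linalg.norm((b-a)[:2]))
K=s['K'];w={'K':np.array([[430.2,0,321.4],[0,430.2,242.7],[0,0,1]]),'T':np.array([[0.994, -0.107, -0.031, 595.763], [-0.111, -0.957, -0.266, 285.854], [-0.001, 0.268, -0.963, 345.042], [0.0, 0.0, 0.0, 1.0]])}
a=ray(w,317,434,102);b=ray(w,317.5,358.5,88);print(a,b,np.linalg.norm((b-a)[:2]))
img=cv2.imread('pics/w1.png');cv2.imwrite('pics/z5.png',cv2.resize(img[270:460,260:380],None,fx=3,fy=3,interpolation=cv2.INTER_CUBIC))
E
```

```text
[569.3729453   89.45317244 102.        ] [575.12044318 136.93371252  88.        ] 47.82714101790865
[570.20149666  86.99416896 102.        ] [575.90799591 135.06659422  88.        ] 48.40993910176007
```

View pics/z5.png

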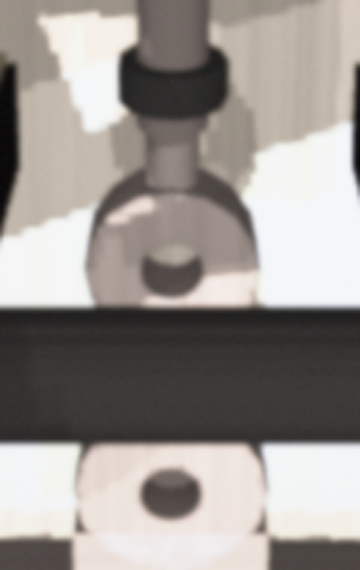

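```bash
python3 -m creep '[{"rotation":[0,0,0],"slide":[0,-0.07,0],"grip":10},{"rotation":[0,0,0],"slide":[-0.06,-0.15,0],"grip":10},{"rotation":[0,0,0],"slide":[-0.1,-0.15,1],"grip":10},{"rotation":[0,0,0],"slide":[-0.1,-0.15,2],"grip":10},{"rotation":[0,0,0],"slide":[-0.1,-0.15,3],"grip":10},{"rotation":[0,0,0],"slide":[-0.1,-0.15,4],"grip":10},{"rotation":[0,0,0],"slide":[-0.1,-0.15,4.5],"grip":10},{"rotation":[0,0,0],"slide":[-0.1,-0.15,4.75],"grip":10},{"rotation":[0,0,0],"slide":[-0.1,-0.15,4.75],"grip":10}]'
python3 - <<'E'
from h import *
s=sense(); p=np.array(s['ee_pos']);print(p,s['force'],s['gripper_width'],(p-[583.84,214.86,62.9])@[-.113,-.994,0])
E
```

```text
time_s: 5.55
ee_pos: [578.2, 167.5, 63.0]
ee_rot: [-1.664, 1.569, 2.934]
force: [-4.0, 1.4, -0.7]
gripper_width: 15.3
[578.19680966 167.50188629  62.97889247] [-4.01217042  1.41136941 -0.70536575] 15.310594292423426 47.71164553195316
```

```bash
python3 - <<'E'
from h import *
c=snap('top','t2.png'); s=snap('scene','s2.png')
b=[570.3,87.4,102]
u,v=proj(c,b).astype(int); print(u,v)
A=cv2.resize(cv2.imread('pics/t2.png')[v-40:v+40,u-60:u+40],None,fx=6,fy=6,interpolation=cv2.INTER_CUBIC)
u,v=proj(s,b).astype(int); print(u,v)
B=cv2.resize(cv2.imread('pics/s2.png')[v-40:v+40,u-40:u+60],None,fx=6,fy=6,interpolation=cv2.INTER_CUBIC)
cv2.imwrite('pics/z6.png',A);cv2.imwrite('pics/z7.png',B)
E
```

```text
231 220
438 241
```

View pics/z6.png

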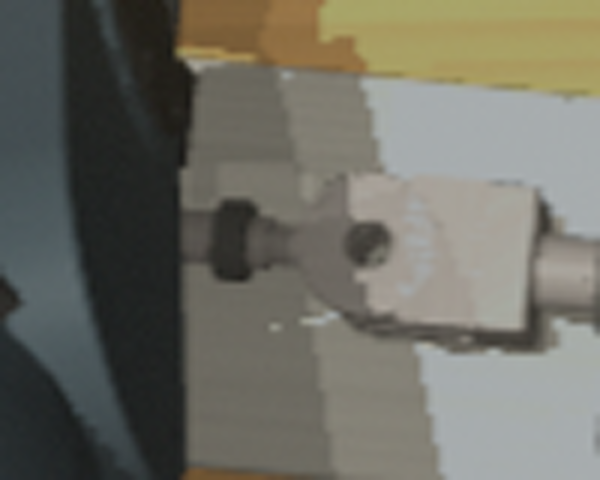

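View pics/z7.png

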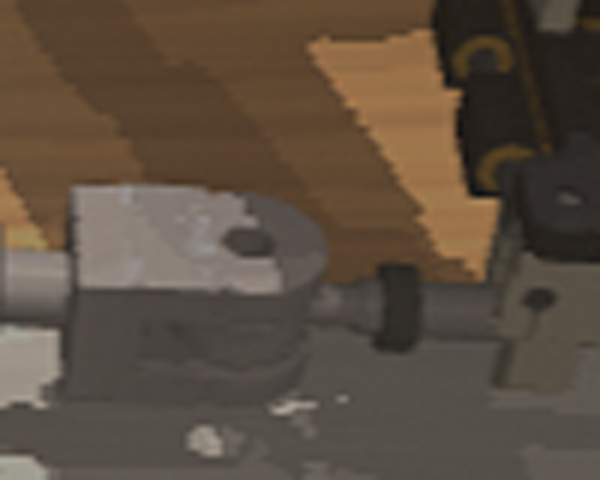

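```bash
python3 -m creep '[{"rotation":[0,0,0],"slide":[0,0,0],"grip":40},{"rotation":[0,0,0],"slide":[0,0,0],"grip":40},{"rotation":[0,0,0],"slide":[-3,0,0],"grip":40},{"rotation":[0,0,0],"slide":[-7,0,0],"grip":40},{"rotation":[0,0,0],"slide":[-11,0,2],"grip":40},{"rotation":[0,0,0],"slide":[-11,0,8],"grip":40},{"rotation":[0,0,0],"slide":[-11,0,13],"grip":40},{"rotation":[0,0,0],"slide":[-11,0,15.2],"grip":40},{"rotation":[0,0,0],"slide":[-11,0,15.2],"grip":40},{"rotation":[0,0,0],"slide":[-11,0,15.2],"grip":40}]'
python3 - <<'E'
from h import *
c=snap('wrist','w3.png'); print(proj(c,[570.3,87.4,102])); print(np.round(c['T'],3).tolist())
s=sense();print(s['ee_pos'],s['force'])
img=cv2.imread('pics/w3.png')
u,v=proj(c,[570.3,87.4,102]).astype(int)
cv2.imwrite('pics/z8.png',cv2.resize(img[v-50:v+50,u-60:u+60],None,fx=6,fy=6,interpolation=cv2.INTER_CUBIC))
E
```

```text
time_s: 6.9
ee_pos: [561.9, 17.0, 173.1]
ee_rot: [1.771, 1.57, 0.087]
force: [-0.2, -0.6, 0.6]
gripper_width: 37.5
[319.75871346 126.11677667]
[[0.994, -0.108, -0.03, 571.37], [-0.112, -0.957, -0.266, 88.862], [-0.0, 0.268, -0.963, 338.814], [0.0, 0.0, 0.0, 1.0]]
[561.82314267  17.20152407 173.08514378] [-0.21312198  1.04884607  0.92851707]
```

View pics/w3.png

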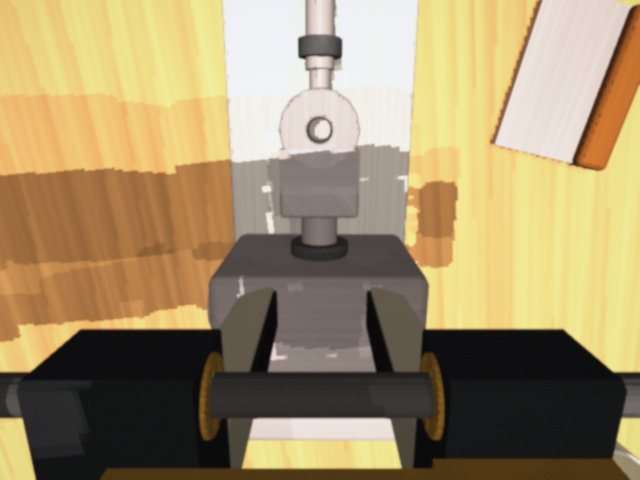

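View pics/z8.png

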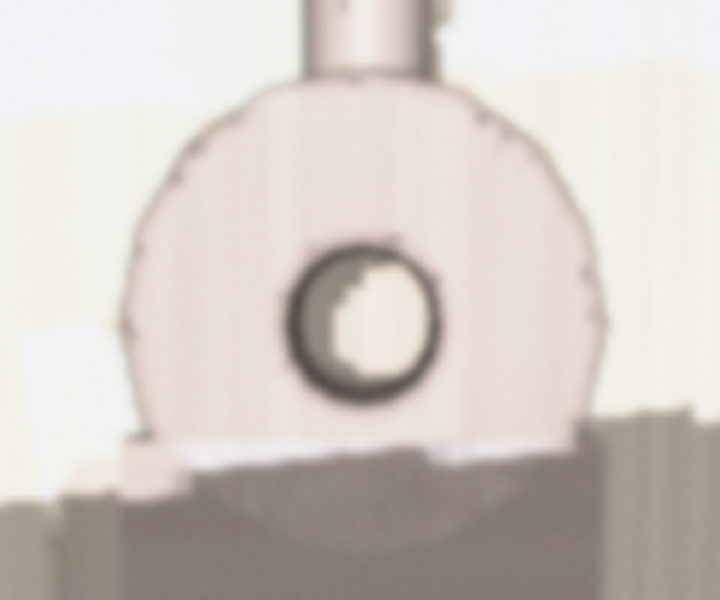

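```bash
python3 - <<'E'
import cv2,numpy as np
g=cv2.imread('pics/w3.png')
x=g[112:148,301:338].astype(float); x=np.clip(x*1.0,0,255).astype(np.uint8)
cv2.imwrite('pics/z9.png',cv2.resize(x,None,fx=16,fy=16,interpolation=cv2.INTER_NEAREST))
gr=cv2.cvtColor(g,cv2.COLOR_BGR2GRAY); print(gr[112:148,319:323].T); print(gr[129:132,301:338])
E
```

```text
[[224 223 215 194 155 114 115 132 150 171 185 202 223 232 234 234 234 234
  234 234 233 233 233 233 229 213 177 136 105  89  97 139 189 215 223 227]
 [223 221 215 196 158 117 116 137 166 204 221 228 232 235 236 235 235 235
  235 235 235 235 234 234 233 222 185 138 104  87 101 143 191 216 223 226]
 [223 222 215 198 164 123 114 135 173 215 231 234 235 236 235 236 236 235
  234 235 235 235 234 235 233 223 184 136 102  89 107 152 195 217 223 227]
 [223 222 213 195 166 129 111 136 178 218 232 235 235 235 235 235 235 235
  234 235 234 234 235 234 233 223 182 130  98  90 112 161 201 218 224 226]]
[[225 224 223 214 192 144  94  86 111 132 139 141 149 181 218 230 231 232
  234 235 235 235 234 234 232 232 232 229 210 159 117 151 199 219 225 225
  223]
 [224 223 222 214 191 143  93  85 109 131 140 140 149 182 218 230 230 231
  234 235 234 234 234 234 232 232 233 229 207 151 110 147 197 219 225 225
  223]
 [224 224 223 216 196 150  97  81 105 129 139 140 149 182 218 229 231 232
  234 235 235 235 234 234 232 233 232 228 203 146 111 151 198 220 225 226
  224]]
```

View pics/z9.png

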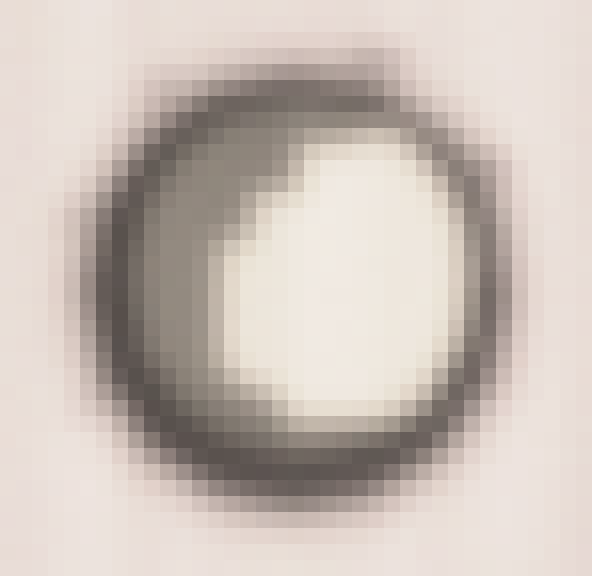

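```bash
python3 - <<'E'
from h import *
s=camera('scene'); print(ray(s,212.9,196.9,104))
plan([434.4,-305.5,165],-83.8)
E
```

```text
[ 430.9441146  -304.61439634  104.        ]
option [ 7.737e+01 -1.000e-02 -1.000e-02]
option [-1.0263e+02  1.0000e-02 -1.0000e-02]
pos [561.8   17.3  173.04] q [-0.052  0.423  1.667  0.     1.052  0.06 ] F [-0.13 -0.    0.51] w 37.07 t 7.0
rot [ 7.737e+01 -1.000e-02 -1.000e-02] slide [ 0.802 -9.043 33.504] dist 347.1
```

```bash
python3 -m creep '[{"rotation":[10,0,0],"slide":[0,-1,4],"grip":60},{"rotation":[20,0,0],"slide":[0,-2,8],"grip":60},{"rotation":[30,0,0],"slide":[0,-3.3,13],"grip":60},{"rotation":[40,0,0],"slide":[0,-4.6,18],"grip":60},{"rotation":[50,0,0],"slide":[0.2,-6,23],"grip":60},{"rotation":[60,0,0],"slide":[0.4,-7.3,28],"grip":60},{"rotation":[70,0,0],"slide":[0.6,-8.4,32],"grip":60},{"rotation":[77.4,0,0],"slide":[0.8,-9.04,33.5],"grip":60},{"rotation":[77.4,0,0],"slide":[0.8,-9.04,33.5],"grip":60},{"rotation":[77.4,0,0],"slide":[0.8,-9.04,33.5],"grip":60}]'
python3 - <<'E'
from h import *
c=snap('wrist','w4.png'); print(proj(c,[434.4,-305.5,104]),proj(c,[500,-299,94]))
print([(np.round(r['location']).tolist(),round(r['conf'],2)) for r in find_in('wrist','coupling_pin_grip')])
plan([434.4,-305.5,77],-83.8)
E
```

```text
time_s: 8.25
ee_pos: [434.5, -305.3, 165.1]
ee_rot: [-2.128, 1.571, 1.123]
force: [0.4, -0.3, -0.3]
gripper_width: 55.4
[317.8273564  263.86241417] [319.24535727 141.17323618]
[([435.0, -308.0, 106.0], 0.87), ([398.0, -393.0, 59.0], 0.82), ([484.0, -387.0, 86.0], 0.82), ([356.0, -318.0, 62.0], 0.77), ([520.0, -88.0, 23.0], 0.44)]
option [ 0.09 -0.01 -0.  ]
option [-1.7991e+02  0.0000e+00 -1.0000e-02]
pos [ 434.49 -305.32  165.14] q [-0.7    0.38   1.755  0.     1.006  0.761] F [ 0.38 -0.86  0.25] w 56.07 t 8.35
rot [ 0.09 -0.01 -0.  ] slide [8.814 0.017 0.012] dist 88.1
```

View pics/w4.png

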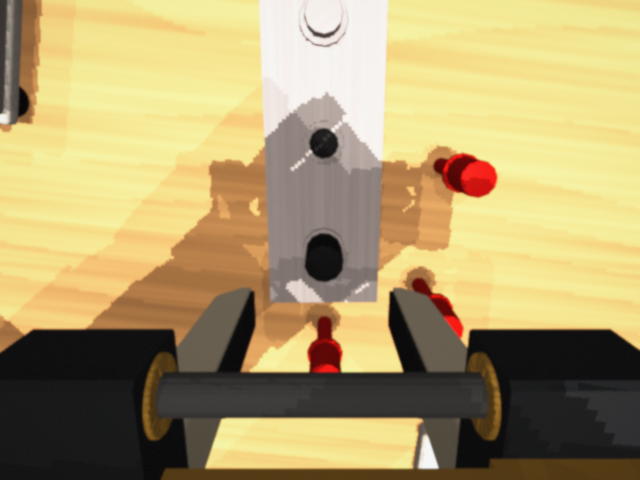

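```bash
python3 -m creep '[{"rotation":[0,0,0],"slide":[3,0.15,0],"grip":55},{"rotation":[0,0,0],"slide":[6,0.15,0],"grip":50},{"rotation":[0,0,0],"slide":[8,0.15,0],"grip":50},{"rotation":[0,0,0],"slide":[8.75,0.15,0],"grip":50},{"rotation":[0,0,0],"slide":[8.75,0.15,0],"grip":15},{"rotation":[0,0,0],"slide":[8.75,0.15,0],"grip":15},{"rotation":[0,0,0],"slide":[8.75,0.15,0],"grip":15},{"rotation":[0,0,0],"slide":[8.75,0.15,0],"grip":15}]' 15
python3 - <<'E'
from h import *
c=snap('wrist','w5.png'); s=sense();print(s['ee_pos'],s['force'],s['gripper_width'])
E
```

```text
time_s: 9.35
ee_pos: [434.4, -307.9, 78.2]
ee_rot: [2.424, 1.57, -0.611]
force: [-0.2, 1.0, 5.4]
gripper_width: 21.8
[ 434.40181055 -307.88715565   78.22708626] [-0.44766458  0.91564706  6.61513371] 21.786885710352276
```

View pics/w5.png

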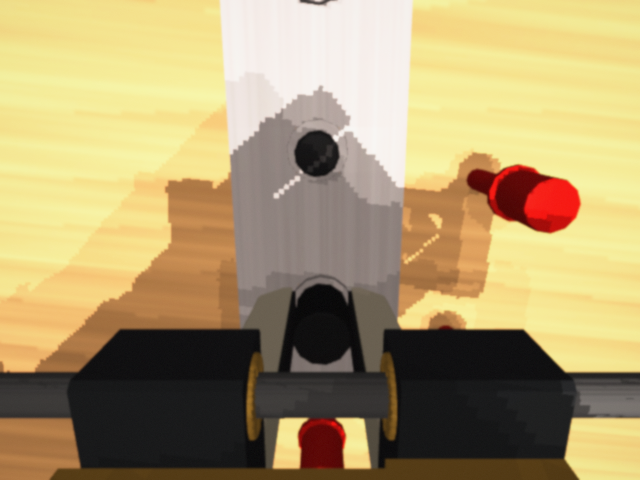

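```bash
python3 -m creep '[{"rotation":[0,0,0],"slide":[-1,0,0],"grip":15},{"rotation":[0,0,0],"slide":[-3,0,0],"grip":15},{"rotation":[0,0,0],"slide":[-6,0,0],"grip":15},{"rotation":[0,0,0],"slide":[-10,0,0],"grip":15},{"rotation":[0,0,0],"slide":[-13.3,0,0],"grip":15},{"rotation":[0,0,0],"slide":[-13.3,0,0],"grip":15}]' 25
python3 - <<'E'
from h import *
c=snap('wrist','w6.png');snap('scene','s6.png'); s=sense();print(s['ee_pos'],s['force'],s['ft_torque'],s['gripper_width'])
plan([571,88.4,200],-83.8)
E
```

```text
time_s: 10.15
ee_pos: [434.8, -308.4, 213.1]
ee_rot: [2.319, 1.566, -0.716]
force: [-0.7, 0.4, -1.7]
gripper_width: 21.4
[ 433.69535817 -307.45059828  210.01655897] [-0.18989952  0.09831576 -1.40819196] [-0.01857527  0.12913744  0.05644944] 21.413599001541172
option [-0.1   0.03  0.02]
option [ 1.799e+02  4.000e-02 -4.000e-02]
pos [ 433.7  -307.45  210.02] q [-0.704  0.327  1.708 -0.     1.107  0.76 ] F [-0.19  0.1  -1.41] w 21.41 t 10.25
rot [-0.1   0.03  0.02] slide [  1.009 -37.901 -17.861] dist 419.1
```

View pics/w6.png

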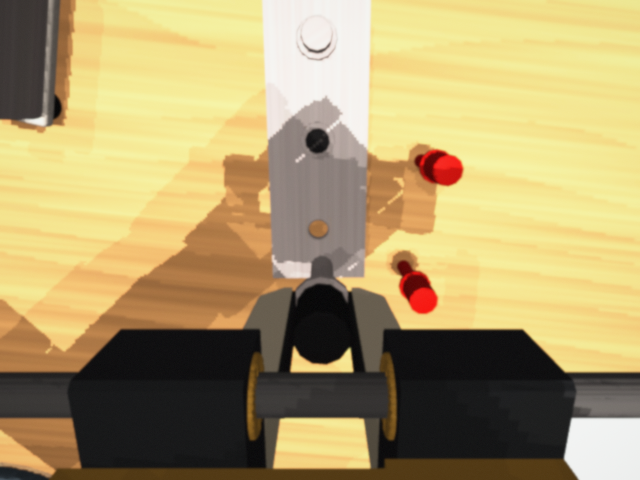

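View pics/s6.png

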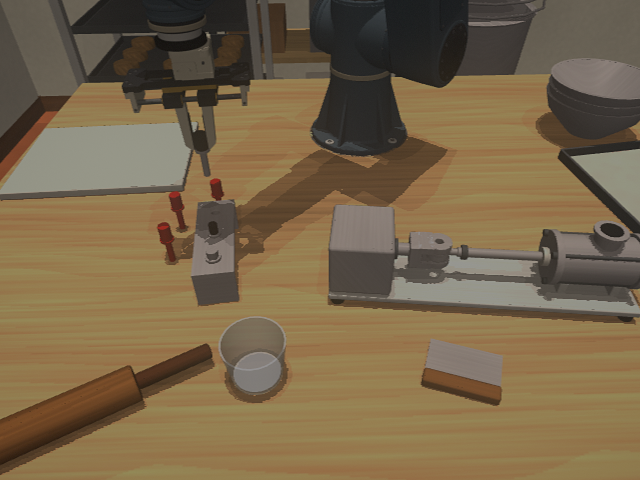

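```bash
python3 - <<'E'
from h import *
w=cv2.imread('pics/w6.png');cv2.imwrite('pics/z10.png',cv2.resize(w[210:320,270:370],None,fx=5.4,fy=5.4,interpolation=cv2.INTER_CUBIC))
c=camera('wrist'); print(ray(c,318,228.5,70)); print(np.round(c['T'],3).tolist(), sense()['ee_pos'])
p=sense()['ee_pos']; print('foot pred',proj(c,[p[0],p[1],p[2]-58]))
E
```

```text
[ 434.36982927 -306.90474495   70.        ]
[[0.107, -0.957, -0.268, 509.166], [-0.994, -0.104, -0.027, -301.824], [-0.002, 0.27, -0.963, 375.656], [0.0, 0.0, 0.0, 1.0]] [ 433.51578245 -307.28051741  209.47157991]
foot pred [317.16022072 265.39235693]
```

View pics/z10.png

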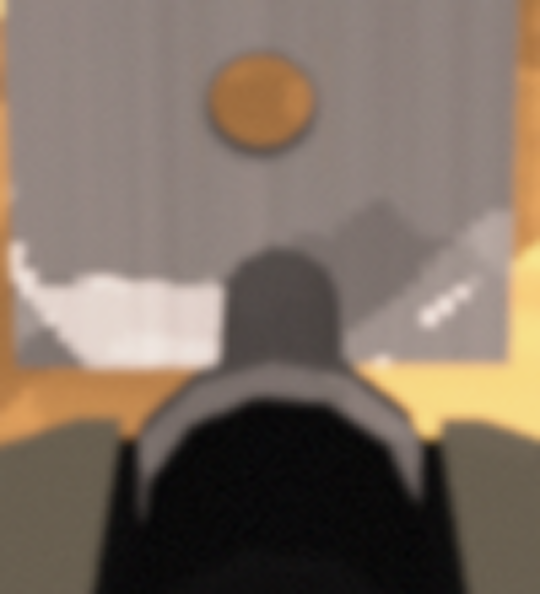

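```bash
python3 - <<'E'
from h import *
plan([569.2,85.4,180],-83.5)
E
```

```text
option [-0.4   0.07  0.08]
option [ 1.796e+02  1.200e-01 -1.200e-01]
pos [ 433.52 -307.28  209.47] q [-0.704  0.328  1.709 -0.     1.107  0.76 ] F [ 0.09 -0.65 -1.03] w 21.34 t 10.3
rot [-0.4   0.07  0.08] slide [  2.973 -37.599 -17.67 ] dist 416.5
```

```bash
python3 -m creep '[{"rotation":[0,0,0],"slide":[0,-4,-1.9],"grip":15},{"rotation":[0,0,0],"slide":[0,-9,-4.2],"grip":15},{"rotation":[0,0,0],"slide":[0,-14,-6.6],"grip":15},{"rotation":[0,0,0],"slide":[0,-19,-8.9],"grip":15},{"rotation":[0,0,0],"slide":[0,-24,-11.3],"grip":15},{"rotation":[0,0,0],"slide":[0,-29,-13.6],"grip":15},{"rotation":[0,0,0],"slide":[0,-33,-15.5],"grip":15},{"rotation":[0,0,0],"slide":[0,-36,-17],"grip":15},{"rotation":[0,0,0],"slide":[1,-37.6,-17.67],"grip":15},{"rotation":[0,0,0],"slide":[2.4,-37.6,-17.67],"grip":15},{"rotation":[0,0,0],"slide":[3,-37.6,-17.67],"grip":15},{"rotation":[0,0,0],"slide":[3,-37.6,-17.67],"grip":15}]'
cat > look.py <<'E'
from h import *
import sys
t=sys.argv[1]
c=snap('wrist',f'w{t}.png'); s=snap('scene',f's{t}.png'); st=sense()
w=cv2.imread(f'pics/w{t}.png');a=cv2.imread(f'pics/s{t}.png')
p=np.array(st['ee_pos']);print(p.round(2),np.round(st['force'],2),np.round(st['ft_torque'],3),'w',round(st['gripper_width'],2),'t',st['time_s'])
W=cv2.resize(w[180:330,250:390],None,fx=4,fy=4,interpolation=cv2.INTER_CUBIC)
u,v=proj(s,[569,86,115]).astype(int);print('scene crop origin',u-45,v-50)
S=cv2.resize(a[v-50:v+40,u-45:u+45],None,fx=6.6,fy=6.6,interpolation=cv2.INTER_CUBIC)
W=W[:590];S=S[:590]; W=W[:, :]; 
h=min(len(W),len(S)); o=np.hstack([W[:h],S[:h]]); o=cv2.resize(o,None,fx=.69,fy=.69); cv2.imwrite(f'pics/c{t}.png',o); print(o.shape)
E
python3 look.py 7
```

```text
time_s: 11.8
ee_pos: [569.3, 83.9, 179.8]
ee_rot: [0.025, 1.569, -3.012]
force: [1.2, 0.2, -1.2]
gripper_width: 21.4
[569.85  84.24 180.77] [ 0.13 -0.51 -0.49] [0.004 0.132 0.014] w 21.46 t 11.9
scene crop origin 393 185
(407, 796, 3)
```

View pics/c7.png

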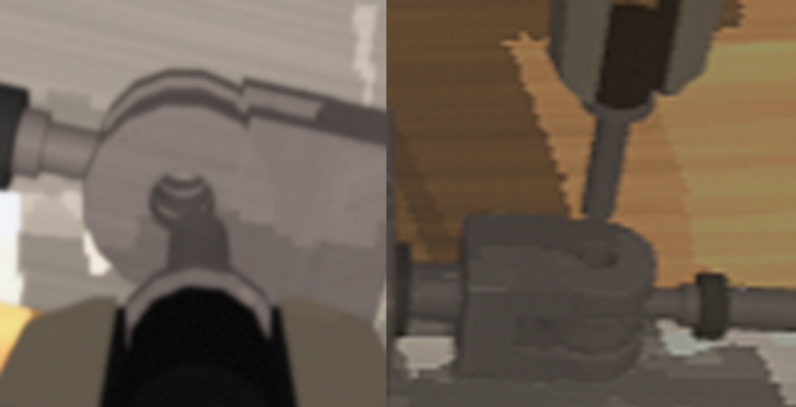

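```bash
python3 - <<'E'
from h import *
c=camera('wrist'); s=camera('scene'); st=sense(); p=np.array(st['ee_pos']); zf=p[2]-58
print(p, 'pred foot',proj(c,[p[0],p[1],zf]))
# far edge of foot in image: point at +x side of foot (camera at +x?) -> image up direction in world
a=ray(c,322.1,254.6,zf); b=ray(c,315.9,252.1,102); up=ray(c,322.1,244,zf)-a; up/=np.linalg.norm(up)
foot=a-6*up; print('up',up,'foot',foot,'bore',b,'delta',b-foot, 'bore wrt TCP', b-p)
# scene
f=ray(s,393+(598-387)/.69/6.6,185+218/.69/6.6-1.5,zf); g=ray(s,393+(600-387)/.69/6.6,185+257/.69/6.6,102); print('scene foot',f,'bore',g,'delta',g-f)
E
```

```text
[569.96989459  84.54622918 181.01604485] pred foot [316.90143572 265.38593573]
up [0.99430522 0.10656981 0.        ] foot [570.45066062  81.73551406 123.01604485] bore [571.10166509  85.4967779  102.        ] delta [  0.65100446   3.76126384 -21.01604485] bore wrt TCP [  1.1317705    0.95054871 -79.01604485]
scene foot [568.52879991  86.36283265 123.01604485] bore [569.47503864  89.88595067 102.        ] delta [  0.94623873   3.52311802 -21.01604485]
```

```bash
python3 -m creep '[{"rotation":[0,0,0],"slide":[0,-0.35,-0.12],"grip":15},{"rotation":[0,0,0],"slide":[0.8,-0.35,-0.12],"grip":15},{"rotation":[0,0,0],"slide":[1.5,-0.35,-0.12],"grip":15},{"rotation":[0,0,0],"slide":[1.5,-0.35,-0.12],"grip":15},{"rotation":[0,0,0],"slide":[1.5,-0.35,-0.12],"grip":15}]'
python3 look.py 8
```

```text
time_s: 12.62
ee_pos: [570.6, 88.6, 165.5]
ee_rot: [0.288, 1.571, -2.747]
force: [-0.3, -0.5, -1.2]
gripper_width: 21.2
[570.75  88.54 165.73] [-0.07 -0.64 -0.9 ] [-0.011  0.223  0.037] w 21.46 t 12.725
scene crop origin 393 185
(407, 796, 3)
```

View pics/c8.png

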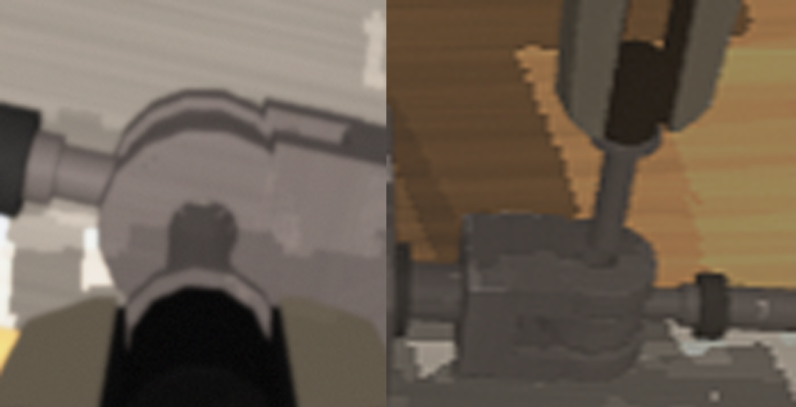

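```bash
python3 - <<'E'
import cv2,numpy as np
g=cv2.imread('pics/w8.png')[240:290,300:345].astype(float)
s=cv2.imread('pics/s8.png')[215:260,420:465].astype(float)
f=lambda x:cv2.resize(np.clip((x-30)*2.2,0,255).astype(np.uint8),(0,0),fx=9,fy=9,interpolation=cv2.INTER_CUBIC)
a,b=f(g),f(s);h=min(len(a),len(b));cv2.imwrite('pics/z11.png',cv2.resize(np.hstack([a[:h],b[:h]]),(0,0),fx=.95,fy=.95))
E
```

```text
(no output)
```

View pics/z11.png

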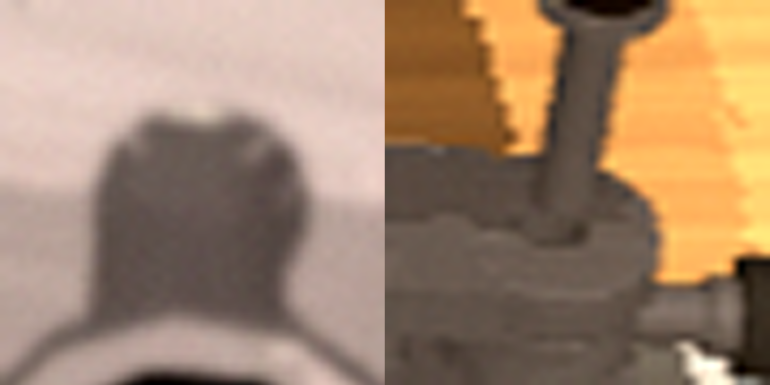

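```bash
python3 -m creep '[{"rotation":[0,0,0],"slide":[0,0.07,0.13],"grip":15},{"rotation":[0,0,0],"slide":[0.2,0.07,0.13],"grip":15},{"rotation":[0,0,0],"slide":[0.4,0.07,0.13],"grip":15},{"rotation":[0,0,0],"slide":[0.55,0.07,0.13],"grip":15},{"rotation":[0,0,0],"slide":[0.65,0.07,0.13],"grip":15},{"rotation":[0,0,0],"slide":[0.65,0.07,0.13],"grip":15}]'
python3 look.py 9
python3 - <<'E'
import cv2,numpy as np
g=cv2.imread('pics/w9.png')[240:290,300:345].astype(float)
s=cv2.imread('pics/s9.png')[215:260,420:465].astype(float)
f=lambda x:cv2.resize(np.clip((x-30)*2.2,0,255).astype(np.uint8),(0,0),fx=9,fy=9,interpolation=cv2.INTER_CUBIC)
a,b=f(g),f(s);h=min(len(a),len(b));cv2.imwrite('pics/z12.png',cv2.resize(np.hstack([a[:h],b[:h]]),(0,0),fx=.95,fy=.95))
E
```

```text
time_s: 13.48
ee_pos: [569.4, 87.7, 158.9]
ee_rot: [-0.069, 1.571, -3.104]
force: [-0.7, -0.7, -1.8]
gripper_width: 21.1
[569.44  87.74 159.09] [ 0.07 -0.17 -1.18] [-0.053  0.114  0.002] w 21.46 t 13.575
scene crop origin 393 185
(407, 796, 3)
```

View pics/z12.png

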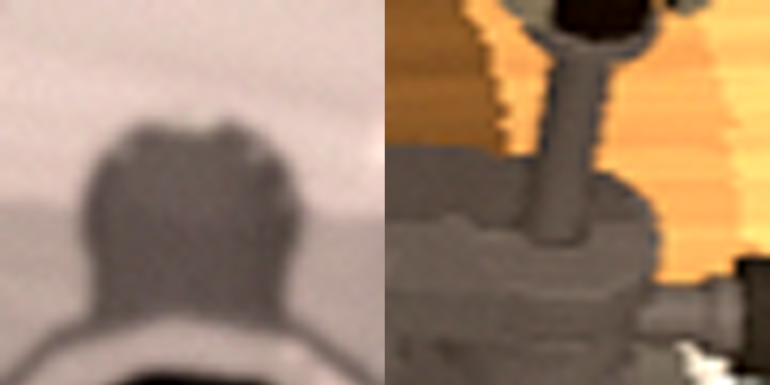

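```bash
python3 -m creep '[{"rotation":[0,0,0],"slide":[0.1,0,0],"grip":15},{"rotation":[0,0,0],"slide":[0.2,0,0],"grip":15},{"rotation":[0,0,0],"slide":[0.3,0,0],"grip":15},{"rotation":[0,0,0],"slide":[0.4,0,0],"grip":15},{"rotation":[0,0,0],"slide":[0.4,0,0],"grip":15}]'
python3 -c "
from bench import sense;import numpy as np
s=sense();print(np.round(s['ee_pos'],2),np.round(s['force'],2),np.round(s['ft_torque'],3),s['gripper_width'])"
```

```text
time_s: 14.2
ee_pos: [569.4, 87.7, 154.9]
ee_rot: [0.362, 1.571, -2.673]
force: [0.2, -0.1, -1.6]
gripper_width: 21.3
[569.36  87.7  154.94] [ 0.19 -0.12 -1.55] [-0.006  0.159  0.004] 21.302385650554882
```

```bash
python3 -m creep '[{"rotation":[0,0,0],"slide":[0.2,0,0],"grip":15},{"rotation":[0,0,0],"slide":[0.4,0,0],"grip":15},{"rotation":[0,0,0],"slide":[0.6,0,0],"grip":15},{"rotation":[0,0,0],"slide":[0.75,0,0],"grip":15},{"rotation":[0,0,0],"slide":[0.9,0,0],"grip":15},{"rotation":[0,0,0],"slide":[1,0,0],"grip":15},{"rotation":[0,0,0],"slide":[1,0,0],"grip":15}]'
python3 look.py 10
```

```text
time_s: 15.08
ee_pos: [569.4, 87.7, 145.0]
ee_rot: [0.154, 1.571, -2.881]
force: [0.2, 0.7, -1.1]
gripper_width: 21.1
[569.42  87.73 145.08] [ 0.4  -0.38 -1.  ] [0.02  0.127 0.011] w 21.64 t 15.175
scene crop origin 393 185
(407, 796, 3)
```

View pics/c10.png

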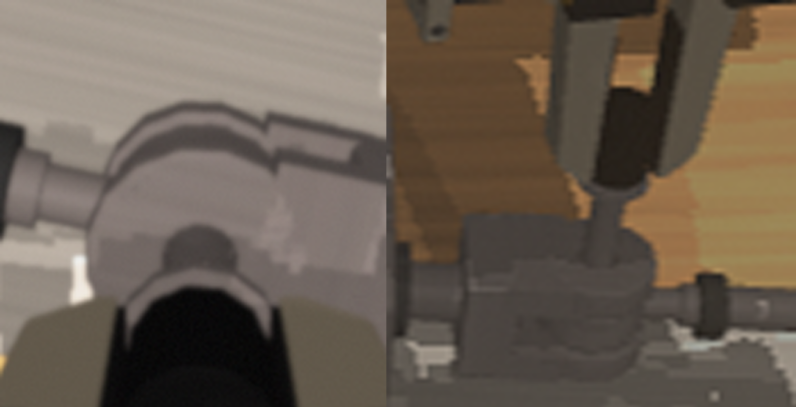

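```bash
python3 -m creep '[{"rotation":[0,0,0],"slide":[0.15,0,0],"grip":15},{"rotation":[0,0,0],"slide":[0.3,0,0],"grip":15},{"rotation":[0,0,0],"slide":[0.4,0,0],"grip":15},{"rotation":[0,0,0],"slide":[0.5,0,0],"grip":15},{"rotation":[0,0,0],"slide":[0.5,0,0],"grip":15}]'
python3 -c "
from bench import sense;import numpy as np
s=sense();print(np.round(s['ee_pos'],2),np.round(s['force'],2),np.round(s['ft_torque'],3),s['gripper_width'])"
```

```text
time_s: 15.8
ee_pos: [569.4, 87.7, 139.9]
ee_rot: [0.263, 1.571, -2.772]
force: [0.4, -0.5, -0.8]
gripper_width: 21.7
[569.36  87.73 139.95] [ 0.38 -0.55 -0.78] [-0.032  0.127 -0.047] 21.65443495213781
```

```bash
python3 -m creep '[{"rotation":[0,0,0],"slide":[0.2,0,0],"grip":15},{"rotation":[0,0,0],"slide":[0.4,0,0],"grip":15},{"rotation":[0,0,0],"slide":[0.6,0,0],"grip":15},{"rotation":[0,0,0],"slide":[0.8,0,0],"grip":15},{"rotation":[0,0,0],"slide":[1,0,0],"grip":15},{"rotation":[0,0,0],"slide":[1.15,0,0],"grip":15},{"rotation":[0,0,0],"slide":[1.25,0,0],"grip":15},{"rotation":[0,0,0],"slide":[1.35,0,0],"grip":15},{"rotation":[0,0,0],"slide":[1.35,0,0],"grip":15}]'
python3 -c "
from bench import sense;import numpy as np
s=sense();print(np.round(s['ee_pos'],2),np.round(s['force'],2),np.round(s['ft_torque'],3),s['gripper_width'])"
```

```text
time_s: 16.92
ee_pos: [569.4, 87.7, 126.5]
ee_rot: [0.185, 1.571, -2.85]
force: [0.5, 0.1, -0.5]
gripper_width: 21.6
[569.37  87.72 126.48] [ 0.51  0.15 -0.5 ] [-0.044  0.145 -0.01 ] 21.6419729592527
```

```bash
python3 -m creep '[{"rotation":[0,0,0],"slide":[0.2,0,0],"grip":15},{"rotation":[0,0,0],"slide":[0.4,0,0],"grip":15},{"rotation":[0,0,0],"slide":[0.6,0,0],"grip":15},{"rotation":[0,0,0],"slide":[0.8,0,0],"grip":15},{"rotation":[0,0,0],"slide":[1,0,0],"grip":15},{"rotation":[0,0,0],"slide":[1.2,0,0],"grip":15},{"rotation":[0,0,0],"slide":[1.35,0,0],"grip":15},{"rotation":[0,0,0],"slide":[1.45,0,0],"grip":15},{"rotation":[0,0,0],"slide":[1.5,0,0],"grip":15},{"rotation":[0,0,0],"slide":[1.5,0,0],"grip":15}]'
python3 look.py 11
```

```text
time_s: 18.18
ee_pos: [569.4, 87.7, 111.5]
ee_rot: [0.763, 1.571, -2.272]
force: [0.1, -0.2, -1.1]
gripper_width: 21.6
[569.45  87.75 111.6 ] [-0.81 -0.33 -1.37] [-0.045  0.2   -0.042] w 21.78 t 18.275
scene crop origin 393 185
(407, 796, 3)
```

View pics/c11.png

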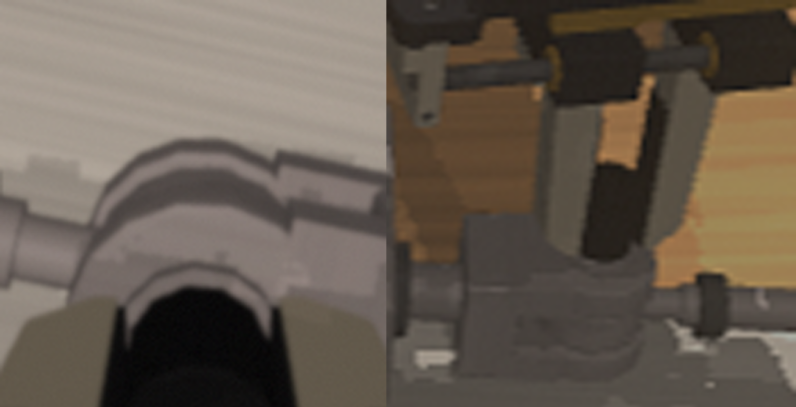

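Nearly seated and no contact force so far. I'll creep down the last millimetres.

```bash
python3 -m creep '[{"rotation":[0,0,0],"slide":[0.05,0,0],"grip":15},{"rotation":[0,0,0],"slide":[0.1,0,0],"grip":15},{"rotation":[0,0,0],"slide":[0.15,0,0],"grip":15},{"rotation":[0,0,0],"slide":[0.18,0,0],"grip":15},{"rotation":[0,0,0],"slide":[0.18,0,0],"grip":15}]'
python3 -c "
from bench import sense;import numpy as np
s=sense();print(np.round(s['ee_pos'],2),np.round(s['force'],2),np.round(s['ft_torque'],3),s['gripper_width'])"
```

```text
time_s: 18.9
ee_pos: [569.6, 87.7, 110.2]
ee_rot: [3.069, 1.57, 0.034]
force: [-1.3, -0.8, 5.5]
gripper_width: 21.3
[569.61  87.75 110.25] [-1.34 -0.75  5.5 ] [-0.093  0.464 -0.017] 21.250512563350824
```

```bash
python3 -m creep '[{"rotation":[0,0,0],"slide":[-0.04,0,0],"grip":15},{"rotation":[0,0,0],"slide":[-0.04,0,0],"grip":30},{"rotation":[0,0,0],"slide":[-0.04,0,0],"grip":45},{"rotation":[0,0,0],"slide":[-0.04,0,0],"grip":45},{"rotation":[0,0,0],"slide":[-2,0,0],"grip":45},{"rotation":[0,0,0],"slide":[-5,0,0],"grip":45},{"rotation":[0,0,0],"slide":[-9,0,0],"grip":45},{"rotation":[0,0,0],"slide":[-12,0,3],"grip":45},{"rotation":[0,0,0],"slide":[-13,0,7],"grip":45},{"rotation":[0,0,0],"slide":[-13,0,9],"grip":45},{"rotation":[0,0,0],"slide":[-13,0,9],"grip":45}]'
python3 look.py 12
python3 - <<'E'
from h import *
c=snap('top','t12.png')
B=lambda f,y0,y1,x0,x1:cv2.resize(cv2.imread(f)[y0:y1,x0:x1],(400,400),interpolation=cv2.INTER_CUBIC)
cv2.imwrite('pics/z13.png',np.hstack([B('pics/s12.png',205,295,395,485),B('pics/t12.png',180,260,190,270)]))
E
```

```text
time_s: 20.27
ee_pos: [479.3, 78.1, 240.2]
ee_rot: [3.056, 1.57, 0.021]
force: [0.3, 0.9, 1.0]
gripper_width: 41.6
[480.53  78.21 239.85] [-0.37  0.91 -0.36] [ 0.004  0.159 -0.017] w 41.95 t 20.375
scene crop origin 393 185
(407, 796, 3)
```

View pics/z13.png

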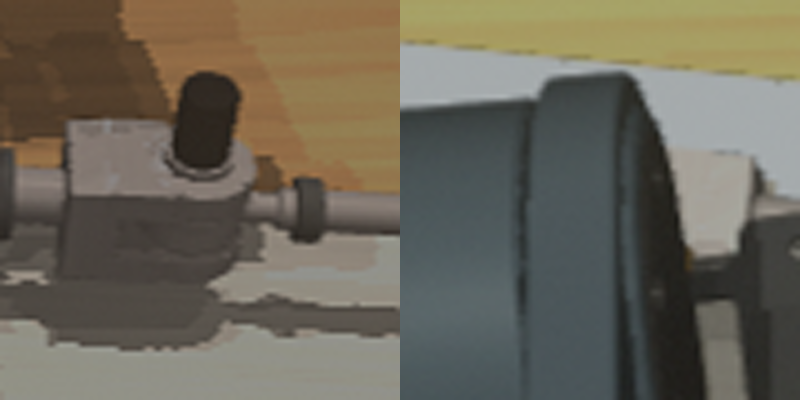

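View pics/w12.png

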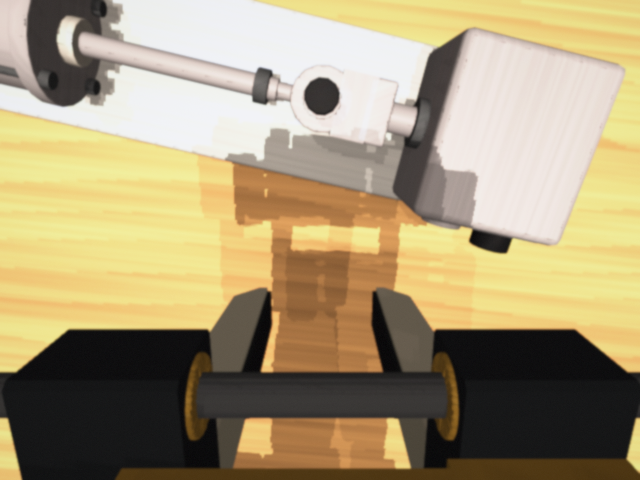

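View pics/s12.png

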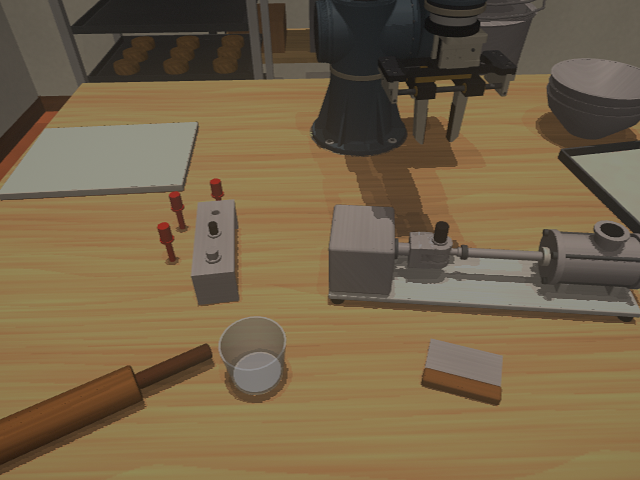

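```bash
python3 -c "
from bench import finish_job
print(finish_job())"
```

```text
the job is handed in; nothing more can be done
None
```

The filler is coupled up again and the job is handed in, at about 20.4 s on the robot's clock; no verdict was reported.

**What I did:** I pinched the bare rod behind the nut and slid it about 47.7 mm towards the drive. A look straight down the fork bore, with the rod let go, showed daylight through all three bores. I then took the coupling pin from the stand and lined its foot up with the bore using the wrist and scene cameras. I lowered it in small steps through the top ear, the eye and the bottom ear, and felt no resistance until the collar landed. After that I opened the gripper and backed away.

**Last checks:**
- **Seating:** the collar landed with about 6 N. The tool height, 110.25 mm against 78.2 mm when I gripped the pin in the stand, puts the collar underside at about 102.0 mm, which is the top of the ear. The scene and wrist pictures show it flat and upright.
- **Other parts:** the pictures show the hopper pin, nozzle, tub, scraper and red look-alikes where they were. The robot is touching nothing.

**What disagreed:**
- **Bore position:** before the final alignment the cameras and the measured rod line differed by up to 4 mm on where the bore was. I went by where the pin's foot appeared relative to the bore.
- **Eye position:** the view down the bore suggested the eye was up to 1 mm too far towards the fork, but the pin passed freely.
- **Top camera:** the arm blocked it in the last picture, so it gave no final confirmation.

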